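Put the pepper grinder away

ROBOT

A 6-joint arm with a two-finger parallel gripper is mounted at the origin on a cart in front of the work surface, level with it; the furniture and walls round the work are solid. World frame = base frame: x ahead of the robot, y to its left, z up, the work surface at z = 0. Lengths are in mm, angles in rad, forces in N, time in s.
With the tool pointing down it reaches from about 350 to 925 mm from the base axis. Payload 6.4 kg.
Tool frame: the origin (TCP) lies between the finger pads, 19 mm behind the fingertips; this is the grasp point; z points along the fingers, y is the line along which they close (so a half turn about z gives the same grasp; the last joint's range is limited). The gripper opens to 85 mm and grips with 20 to 120 N. Pads are 22 mm wide; open, the fingers measure 114 mm over their backs; the gripper's body (76 mm by 85 mm) begins 54 mm behind the grasp point. The pads swing forward as they close: fully open they stand 13 mm farther back than shut.
Start: joints at [1.16, 0.245, 1.558, -0, 1.339, -0.174], TCP at [152.482, 631.873, 249.99] pointing down, gripper open.
Joint ranges: [-3.13, 3.13], [-1.02, 2.26], [0.13, 2.54], [-0.95, 4.09], [0.21, 2.88], [-2.74, 2.74]. Speed limits (rad/s): [2.57, 2.57, 3.14, 3.14, 3.14, 3.14].

INTERFACE

Orientations are given as a unit quaternion [x, y, z, w].
In Python, from bench import ctrl gives the robot as it stands.
- The arm moves only by the shell command python3 -m creep 'ROWS' [FORCE]. ROWS is a JSON object of lists of equal length, an entry for each row: "delta_pos": the shift along the tool's x, y, z in cm, a list of three; "angular": the turn, a rotation vector about the tool's x, y, z in degrees, a list of three; "hand": the opening, from 0 (shut) to 1 (fully open). A call has 1 to 12 rows; each row shifts and turns the commanded pose from where the row before left it, along the tool's axes as they then stand; what a row does not reach is not made up. A row lasts 1/10 s, in which the tool goes at most 50 mm and 8.59 degrees, less where a joint would pass 70% of its speed; a pose out of reach is approached as far as the arm can. A call with a gripper value outside its range is refused whole. The fingers move at their own pace and stop on an object; FORCE is the grip in N (left out, the last holds). Time passes only in rows, so rows that do not move let the fingers close. It gives the time, the measured TCP pose, the force, the opening and the grip force at its end, in the units of the state.
- ctrl.state(): the state, without advancing time (a new reading comes with each control period).
- ctrl.camera(name): name is "side" or "top"; returns (picture, depth): 420x560x3 uint8, red, green, blue; 420x560 float32, mm along the optical axis (not along the pixel's ray), 0 where there is no reading.
- ctrl.camera_info(name): a dict with "vfov" (degrees; the focal length in pixels is half the picture's height over the tangent of half this angle, whatever the lens; pixels are square), "cx", "cy" (the principal point, pixels), "k1" (the pictures are not rectified: a ray, as slopes to the right and down, at radius r is drawn at 1 + k1 r^2 times it, then the intrinsics apply), "pose" (4x4, takes a point from camera to world coordinates). Camera axes: x right, y down, z forward; pixel columns grow to the right and rows downward; lengths in mm; the calibration is good to about 2 mm. A picture is of the moment at which its call begins. camera_info takes no time and is no camera call.
- ctrl.hand_in(): hands the job in; it is judged then, once.
The state is a dict: "t": time; "q": joint angles; "joint_velocities": joint speeds; "effort": joint torques, N m; "ee_pos": TCP position; "ee_rot": TCP orientation; "contact_force": force on the tool from outside, world axes, zero at the start; "wrist_torque": the same for the moment, N m; "finger_gap": finger opening in mm; "grasp_force": force on a finger pad.
Only numpy, scipy, OpenCV 4.12 (cv2) and the standard library are available. Lean on these libraries where they do the work, as an engineer would, in place of code of your own. Each camera call takes 0.05 s, during which the arm holds its last target. There are 200 camera calls.

TASK

Put away the tall grinder that was left out on the worktop: push it with the fingers low on its body, so that it slides upright over the worktop and right into the free space beside the other grinder in the small wooden cabinet, then push the cabinet door fully shut. Do not grip or lift anything, do not let a grinder tip, and leave the other grinder and everything else standing where it is.

Things in the scene. Friction and masses are not known exactly. Their poses are not given: they have to be found in the camera images.
- grinder_out: the grinder to put away: bottle-shaped, plain dark, 205 mm tall, 0.25 to 0.5 kg, round; 79 mm diameter from the foot up to about 130 mm, then narrowing to a 50 mm cap. It stands loose on the worktop in front of and to the right of the cabinet. Origin: centre of its underside, z axis up. It slides on its flat foot; pushed higher than about 40 mm above the worktop it tips.
- grinder_in: the other grinder, same shape and size (79 mm diameter, 205 mm tall), plain light grey, already standing in the cabinet, in the half next to the hinges, about 58 mm from the cabinet's middle. Origin: centre of its underside.
- cabinet: small wooden cabinet fixed on the worktop, 150 mm deep, 240 wide, 242 high, no floor: its contents stand on the worktop. Origin: middle of its footprint. x points from the open front to the back, y to the left as one looks in. Opening y -108 to 108 mm, 228 mm high; front edges of the walls at x = -75 mm, back's inner face at x = 63 mm. Front faces half to the robot, half to the robot's right.
- free_space (a point): point on the worktop in the middle of the cabinet's free (left) half, at x = 0, y = 50 mm of the cabinet's frame; the free half reaches from about y = 0 to the side wall at y = 108 mm. The other grinder stands in the right half.
- door (a joint): angle of the cabinet door about its upright hinge, rad: 0 = shut, grows as it opens; starts wide open at 1.6 to 1.8 and stays where it is left (light friction, no spring or latch; about 1 N at its free edge moves it). At value q the door runs from the hinge along (-sin q, cos q) in the cabinet's x, y axes; its outer face looks along (-cos q, -sin q).
- door_hinge (a point): foot of the door's hinge line, at x = -88 mm, y = -120 mm of the cabinet's frame (right front corner as one looks in).
- door_edge (a point): point on the outer face of the door at its free edge, 226 mm above the worktop, 239 mm from the hinge line. Door panel: 238 mm wide, 12 mm thick, from 3 to 229 mm above the worktop. A brass knob 26 mm proud is on its outer face at 120 mm height, 17 mm from the free edge.
- spice_jar: bystander: round glass spice jar with dark cap, 41 mm diameter, 105 mm tall, standing. Origin: centre of underside.
- jam_jar: bystander: round jam jar with lid, 66 mm diameter, 85 mm tall, standing. Origin: centre of underside.
- salt_box: bystander: small square box with lid, 43x43x74 mm, standing. Origin: centre of underside.
- shaker: bystander: glass salt shaker with domed top, 44 mm diameter, 90 mm tall, standing. Origin: centre of underside.

How it is judged (in metres and radians):
On the way:
1. the grinder stands upright in the free half of the cabinet, the door still open (x of grinder_out in the frame of cabinet between -0.045 and 0.06 m and y of grinder_out in the frame of cabinet between 0 and 0.1 m and angle between grinder_out's own z axis and vertical below 0.08 rad and value of joint door above 0.3 rad), for 0.2 s.
At the end, for the whole second after the job is handed in: the door is shut (within 0.05 rad), both grinders stand upright (within 0.08 rad) and at rest behind it, the put-away one in the left half of the cabinet (its centre at y 0 to 100 mm and no more than 45 mm in front of the cabinet's middle) (x of grinder_out in the frame of cabinet between -0.045 and 0.06 m and y of grinder_out in the frame of cabinet between 0 and 0.1 m and angle between each of grinder_out, grinder_in's own z axis and vertical below 0.08 rad and value of joint door below 0.05 rad and linear speed of grinder_out below 0.02 m/s and x of grinder_in in the frame of cabinet above -0.045 m); the robot touches nothing.
It fails at once if the grinder is tipped (over 0.2 rad) (angle between grinder_out's own z axis and vertical above 0.2 rad).
It fails at once if the grinder is lifted (height (world z) of grinder_out above 0.012 m).
It fails at once if the grinder is touched with the tool point above its lower half (over 110 mm) (contact force between any of the fingers, the arm and grinder_out above 0.5 N and height (world z) of the grasp point above 0.11 m).
It fails at once if the other grinder is moved over 40 mm or tipped (distance of grinder_in from where it was at the start of the episode above 0.04 m or angle between grinder_in's own z axis and vertical above 0.2 rad).
It fails at once if a bystander is moved over 30 mm or knocked over (distance of any of spice_jar, jam_jar, salt_box, shaker from where it was at the start of the episode above 0.03 m or angle between any of spice_jar, jam_jar, salt_box, shaker's own z axis and vertical above 0.3 rad).
It also fails if it takes over 72 s, if anything falls off the work surface, if the arm or the gripper's body presses on something with over 40 N, if the wrist force passes 120 N, or if a joint passes its speed limit or range.

## Working session

There is one attempt and no reset: what is moved stays moved. The work goes in short steps, Python scripts to look and compute and a shell command to move; the robot and the scene stay as the last step left them, time stands still between calls to the robot, and variables do not carry over. Pictures are saved under pics/ and viewed, at most 10 in all, crops included, and the job is handed in when it is done.

```bash
ls; mkdir -p pics; cat > h.py <<'E'
import numpy as np, cv2
from bench import ctrl
def cloud(name):
    im,d=ctrl.camera(name); i=ctrl.camera_info(name)
    H,W=d.shape; f=H/2/np.tan(np.radians(i["vfov"])/2)
    K=np.array([[f,0,i["cx"]],[0,f,i["cy"]],[0,0,1]])
    u,v=np.meshgrid(np.arange(W),np.arange(H))
    p=cv2.undistortPoints(np.stack([u,v],-1).reshape(-1,1,2).astype(float),K,np.array([i["k1"],0,0,0.])).reshape(H,W,2)
    P=np.dstack([p*d[...,None],d]); T=np.array(i["pose"])
    return im,d,P@T[:3,:3].T+T[:3,3]
E
python3 - <<'E'
from h import *
ims=[]
for n in("top","side"):
    im,d,P=cloud(n); np.savez(f"/tmp/{n}.npz",im=im,d=d,P=P)
    cv2.imwrite(f"pics/{n}0.png",im[...,::-1])
    print(n,np.array(ctrl.camera_info(n)["pose"]).round(2).tolist(),(d>0).mean())
print(ctrl.state())
E
```

```text
pics
top [[0.49, -0.68, 0.55, -74.29], [-0.87, -0.39, 0.3, -355.98], [0.01, -0.63, -0.78, 1077.5], [0.0, 0.0, 0.0, 1.0]] 0.9790901360544217
side [[0.71, 0.56, -0.43, 1047.11], [0.71, -0.55, 0.45, -469.77], [0.01, -0.62, -0.78, 1004.14], [0.0, 0.0, 0.0, 1.0]] 0.9958163265306123
{'t': 0.1, 'q': array([ 1.15990611e+00,  2.45791847e-01,  1.55888704e+00, -1.87402896e-05,
        1.33870849e+00, -1.74095854e-01]), 'joint_velocities': array([-0.00041568, -0.00277792, -0.00084516,  0.00023974,  0.00257809,
       -0.00090932]), 'effort': array([ 2.57717111e-04, -4.30677152e+01, -3.27126110e+01, -1.25792271e-04,
        2.90266573e-03,  7.97997956e-06]), 'ee_pos': array([152.28729366, 631.42536004, 248.96276226]), 'ee_rot': array([ 1.18118568e-01,  9.92999093e-01, -8.61876403e-04, -2.50015347e-04]), 'contact_force': array([0.01484124, 0.10281375, 0.13167826]), 'wrist_torque': array([0.03738891, 0.05454415, 0.01651027]), 'grasp_force': 0.0, 'finger_gap': 85.56526619481325}
```

View pics/top0.png

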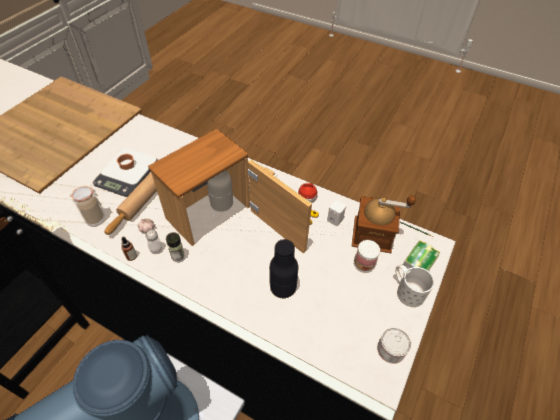

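View pics/side0.png

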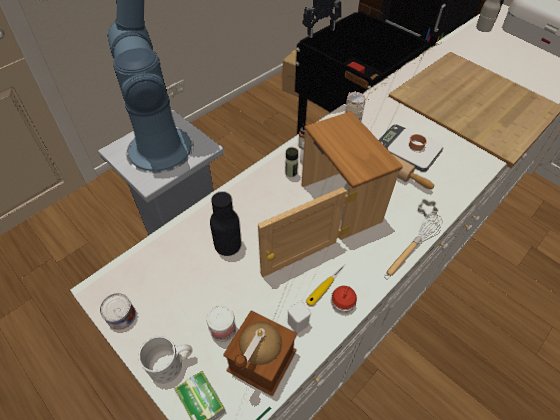

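The top view shows the dark grinder at (284,270), the cabinet roof at (200,165) with the grey grinder at (221,193), the open door at (280,205), and the dark-capped spice jar at (175,247). The side view shows the dark grinder at (225,225), the door at (300,230) and the roof at (352,150).

```bash
cat > m.py <<'E'
from h import *
def circ(p):
    A=np.c_[2*p,np.ones(len(p))]; s=np.linalg.lstsq(A,(p**2).sum(1),rcond=None)[0]
    return s[:2].round(1),round(float(np.sqrt(s[2]+s[0]**2+s[1]**2)),1)
def load(n): z=np.load(f"/tmp/{n}.npz"); return z["im"],z["d"],z["P"]
E
python3 - <<'E'
from m import *
box={"top":{"out":(262,235,305,300),"in":(205,172,235,212),"spice":(163,230,188,264),"b2":(143,226,162,254),"b3":(118,235,138,262)},
"side":{"out":(205,190,245,258),"spice":(282,146,302,180)}}
roofs=[];doors=[]
for n in box:
    im,d,P=load(n); hsv=cv2.cvtColor(im,cv2.COLOR_RGB2HSV)
    for k,(a,b,c,e) in box[n].items():
        q=P[b:e,a:c].reshape(-1,3); h=hsv[b:e,a:c].reshape(-1,3)
        m=(q[:,2]>15)&(q[:,2]<125)
        if k=="out": m&=h[:,2]<70
        if k=="in": m&=(h[:,1]<60)&(h[:,2]<190)
        print(n,k,m.sum(),circ(q[m][:,:2]),q[m].mean(0).round(),"zmax",np.percentile(q[:,2],99).round())
    m=(abs(P[...,2]-242)<6)&(hsv[...,1]>80)&(P[...,0]>100)
    nl,L,st,_=cv2.connectedComponentsWithStats(m.astype(np.uint8)); i=1+np.argmax(st[1:,4]); roofs.append(P[L==i]); 
    print(n,"roof",st[i],P[L==i][:,2].mean())
    r=cv2.minAreaRect(P[L==i][:,:2].astype(np.float32)); print(r,cv2.boxPoints(r).round().tolist())
a,b,c,e=248,165,312,250
im,d,P=load("top");q=P[b:e,a:c].reshape(-1,3);h=cv2.cvtColor(im,cv2.COLOR_RGB2HSV)[b:e,a:c].reshape(-1,3)
m=(q[:,2]>200)&(q[:,2]<235)&(h[:,1]>70); print("door top",cv2.minAreaRect(q[m][:,:2].astype(np.float32)),cv2.boxPoints(cv2.minAreaRect(q[m][:,:2].astype(np.float32))).round().tolist(),m.sum())
im,d,P=load("side");q=P[190:275,255:345].reshape(-1,3);h=cv2.cvtColor(im,cv2.COLOR_RGB2HSV)[190:275,255:345].reshape(-1,3)
m=(q[:,2]>30)&(q[:,2]<235)&(h[:,1]>70);print("door side",cv2.boxPoints(cv2.minAreaRect(q[m][:,:2].astype(np.float32))).round().tolist(),m.sum())
E
```

```text
top out 555 (array([469. , -93.1]), 37.8) [ 442. -107.   76.] zmax 207.0
top in 550 (array([648.6, 238.4]), 37.5) [626. 220.  74.] zmax 244.0
top spice 439 (array([423.6, 247. ]), 39.4) [405. 228.  71.] zmax 109.0
top b2 328 (array([407.6, 333.7]), 40.6) [394. 313.  53.] zmax 92.0
top b3 219 (array([332.6, 355.9]), 11.1) [331. 353.  56.] zmax 99.0
top roof [ 148  129  100   68 3286] 242.33516441203204
((593.4827880859375, 256.1794128417969), (157.3546905517578, 249.34323120117188), 71.9760513305664) [[451.0, 220.0], [688.0, 143.0], [736.0, 292.0], [499.0, 370.0]]
side out 682 (array([472.2, -92.4]), 38.1) [ 497. -110.   75.] zmax 207.0
side spice 384 (array([397.3, 250.6]), 33.5) [411. 229.  71.] zmax 1004.0
side roof [ 305  111   98   76 3747] 241.95274163056072
((595.6376953125, 256.31805419921875), (156.2363739013672, 253.47584533691406), 71.15904998779297) [[450.0, 223.0], [690.0, 141.0], [741.0, 289.0], [501.0, 371.0]]
door top ((612.0943603515625, -15.005447387695312), (311.509521484375, 104.5014877319336), 51.159950256347656) [[474.0, -104.0], [555.0, -169.0], [750.0, 74.0], [669.0, 139.0]] 742
door side [[603.0, -94.0], [656.0, -101.0], [695.0, 197.0], [641.0, 204.0]] 4193
```

```bash
cat >> m.py <<'E'
from scipy.spatial.transform import Rotation as R
ang=np.radians(71.6); EX=np.array([np.cos(ang),np.sin(ang),0]); EY=np.array([-np.sin(ang),np.cos(ang),0]); C=np.array([594.5,256.2,0])
def tocab(P): return np.stack([(P-C)@EX,(P-C)@EY,P[...,2]],-1)
def plan(cx,cy,z,tilt,yaw=0,flip=0):
    "tool z tilted by tilt deg toward cab direction EX turned by yaw; prints tool-frame shift (cm) and turn (deg)"
    s=ctrl.state(); R0=R.from_quat(s["ee_rot"])
    e=R.from_rotvec([0,0,np.radians(yaw)]).apply(EX); t=np.radians(tilt)
    zt=e*np.sin(t)+np.array([0,0,-np.cos(t)]); xt=e*np.cos(t)+np.array([0,0,np.sin(t)])
    if flip: xt=-xt
    R1=R.from_matrix(np.c_[xt,np.cross(zt,xt),zt])
    g=C+cx*EX+cy*EY+[0,0,z]; dw=g-s["ee_pos"]
    print("cab now",tocab(s["ee_pos"]).round(1),"F",s["contact_force"].round(1),"t",s["t"],"gap",s["finger_gap"].round(1),"q",s["q"].round(2))
    print("world goal",g.round(),"shift now-frame cm",(R0.inv().apply(dw)/10).round(2),"goal-frame",(R1.inv().apply(dw)/10).round(2),"turn",np.degrees((R0.inv()*R1).as_rotvec()).round(1))
E
python3 - <<'E'
from m import *
M=np.zeros((45,60))
for n in("top","side"):
    im,d,P=load(n); q=tocab(P).reshape(-1,3); q=q[(d.ravel()>0)&(q[:,2]>25)&(q[:,2]<300)]
    i=((q[:,0]+800)/20).astype(int); j=((q[:,1]+500)/20).astype(int); ok=(q[:,0]>-800)&(i<45)&(q[:,1]>-500)&(j<60)
    np.maximum.at(M,(i[ok],j[ok]),q[ok][:,2])
print("cols y from -500 step20, digit=height/30")
for i in range(4,45): print(-800+20*i,"".join("." if v==0 else str(min(9,int(v/30))) for v in M[i,:50]))
print(tocab(np.array([471,-92.8,0])))
for f in(0,1): plan(-460,3,150,40,0,f)
E
```

```text
cols y from -500 step20, digit=height/30
-720 ...................22122..........................
-700 ...................21122..........................
-680 ...........3333....1222...........................
-660 ..........33.33.....21............................
-640 .....1111131..3...................................
-620 ....11111133333...................................
-600 ....111111.333....................................
-580 ....111111.22.....................................
-560 ....111111........................................
-540 ..................................................
-520 ........33..232.................................12
-500 .....66333.12232............................999999
-480 .....66544322222............................9977..
-460 ....335555432321............................976...
-440 ....344565433..............................8976...
-420 ....344555433..........3444.................976...
-400 .....3444443...........46664................9996..
-380 ......34333............66664................999996
-360 ......333..............56664..................
[... 988 characters left out ...]
.....33..........
20 ............0.....88888888888888......33..........
40 ............0.....88888888888888.111..............
60 ............10....88888888888888.111..............
80 ............01..........7........111..............
[-370.14038413    7.02467354    0.        ]Traceback (most recent call last):
  File "<stdin>", line 10, in <module>
  File "m.py", line 17, in plan
    print("cab now",tocab(s["ee_pos"]).round(1),"F",s["contact_force"].round(1),"t",s["t"],"gap",s["finger_gap"].round(1),"q",s["q"].round(2))
                                                                                                 ^^^^^^^^^^^^^^^^^^^^^
AttributeError: 'float' object has no attribute 'round'
```

```bash
sed -i 's/s\["finger_gap"\].round(1)/round(s["finger_gap"],1)/' m.py; python3 - <<'E'
from m import *
for f in(0,1): plan(-470,3,300,0,0,f); plan(-470,3,300,40,0,f)
E
```

```text
cab now [216.5 538.  249. ] F [0.  0.1 0.1] t 0.1 gap 85.6 q [ 1.16  0.25  1.56 -0.    1.34 -0.17]
world goal [ 443. -189.  300.] shift now-frame cm [-47.53 -72.92  -4.99] goal-frame [-68.65  53.5   -5.1 ] turn [-0.1  0.1 94.8]
cab now [216.5 538.  249. ] F [0.  0.1 0.1] t 0.1 gap 85.6 q [ 1.16  0.25  1.56 -0.    1.34 -0.17]
world goal [ 443. -189.  300.] shift now-frame cm [-47.53 -72.92  -4.99] goal-frame [-49.31  53.5  -48.03] turn [-33.1  30.4  90.5]
cab now [216.5 538.  249. ] F [0.  0.1 0.1] t 0.1 gap 85.6 q [ 1.16  0.25  1.56 -0.    1.34 -0.17]
world goal [ 443. -189.  300.] shift now-frame cm [-47.53 -72.92  -4.99] goal-frame [ 68.65 -53.5   -5.1 ] turn [ -0.1  -0.1 -85.2]
cab now [216.5 538.  249. ] F [0.  0.1 0.1] t 0.1 gap 85.6 q [ 1.16  0.25  1.56 -0.    1.34 -0.17]
world goal [ 443. -189.  300.] shift now-frame cm [-47.53 -72.92  -4.99] goal-frame [ 49.31 -53.5  -48.03] turn [-29.7 -32.3 -81.4]
```

```bash
python3 -m creep '{"delta_pos":[[0,0,-3],[0,0,-2],[-2.5,-3.8,0],[-2.5,-3.8,0],[-2.5,-3.8,0],[-2.5,-3.8,0],[-2.5,-3.8,0],[-2.5,-3.8,0],[-2.5,-3.8,0],[-2.5,-3.8,0],[-2.5,-3.8,0],[-2.5,-3.8,0]],"angular":[[0,0,0],[0,0,0],[0,0,0],[0,0,0],[0,0,0],[0,0,0],[0,0,0],[0,0,0],[0,0,0],[0,0,0],[0,0,0],[0,0,0]],"hand":[0.53,0.53,0.53,0.53,0.53,0.53,0.53,0.53,0.53,0.53,0.53,0.53]}'
python3 -m creep '{"delta_pos":[[-2.5,-3.8,0],[-2.5,-3.8,0],[-2.5,-3.8,0],[-2.5,-3.8,0],[-2.5,-3.8,0],[-2.5,-3.8,0],[-2.5,-3.8,0],[-2.5,-3.8,0],[-2.5,-3.8,0],[0,-1,0],[0,0,0],[0,0,0]],"angular":[[0,0,0],[0,0,0],[0,0,0],[0,0,0],[0,0,0],[0,0,0],[0,0,0],[0,0,0],[0,0,0],[0,0,8],[0,0,8],[0,0,8]],"hand":[0.53,0.53,0.53,0.53,0.53,0.53,0.53,0.53,0.53,0.53,0.53,0.53]}'
python3 -m creep '{"delta_pos":[[0,0,0],[0,0,0],[0,0,0],[0,0,0],[0,0,0],[0,0,0],[0,0,0],[0,0,0],[0,0,0]],"angular":[[0,0,8],[0,0,8],[0,0,8],[0,0,8],[0,0,8],[0,0,8],[0,0,8],[0,0,8],[0,0,7]],"hand":[0.53,0.53,0.53,0.53,0.53,0.53,0.53,0.53,0.53]}'
python3 -c "
from m import *
plan(-470,3,300,0); plan(-470,3,300,40)"
```

```text
t: 1.3
ee_pos: [306.3, 202.2, 299.7]
ee_rot: [0.118, 0.993, 0.0, 0.0]
contact_force: [1.4, 0.7, -1.1]
finger_gap: 45.3
grasp_force: 0.0
t: 2.5
ee_pos: [442.2, -191.6, 299.3]
ee_rot: [0.325, 0.946, 0.0, -0.001]
contact_force: [0.0, -0.3, 0.1]
finger_gap: 45.3
grasp_force: 0.0
t: 3.4
ee_pos: [442.3, -190.9, 299.5]
ee_rot: [0.813, 0.582, -0.0, -0.0]
contact_force: [-0.2, -1.1, -1.1]
finger_gap: 45.8
grasp_force: 0.0
cab now [-472.3    3.3  299.5] F [-0.2 -1.1 -1.1] t 3.4 gap 45.8 q [-0.64 -0.2   1.92  0.    1.42 -0.31]
world goal [ 443. -189.  300.] shift now-frame cm [ 0.23  0.03 -0.05] goal-frame [ 0.23  0.03 -0.05] turn [-0.  -0.  -0.5]
cab now [-472.3    3.3  299.5] F [-0.2 -1.1 -1.1] t 3.4 gap 45.8 q [-0.64 -0.2   1.92  0.    1.42 -0.31]
world goal [ 443. -189.  300.] shift now-frame cm [ 0.23  0.03 -0.05] goal-frame [0.21 0.03 0.11] turn [ 0.1 40.  -0.5]
```

```bash
python3 -m creep '{"delta_pos":[[0,0,0],[0,0,0],[0,0,0],[0,0,0],[0,0,0],[0,0,0]],"angular":[[0,8,0],[0,8,0],[0,8,0],[0,8,0],[0,8,0],[0,0,0]],"hand":[0.53,0.53,0.53,0.53,0.53,0.53]}'
python3 -c "
from m import *
plan(-470,7,80,40)"
```

```text
t: 4.0
ee_pos: [441.4, -192.2, 297.5]
ee_rot: [0.764, 0.546, 0.278, -0.202]
contact_force: [0.4, 0.5, -1.0]
finger_gap: 45.1
grasp_force: 0.0
cab now [-473.8    3.8  297.5] F [ 0.4  0.5 -1. ] t 4.0 gap 45.1 q [-0.93 -0.06  1.9   0.57  1.72 -0.63]
world goal [ 440. -188.   80.] shift now-frame cm [-13.74  -0.22  16.87] goal-frame [-13.69  -0.32  16.91] turn [ 0.  -0.1 -0.5]
```

```bash
python3 -m creep '{"delta_pos":[[-1.93,-0.05,2.3],[-1.93,-0.05,2.3],[-1.93,-0.05,2.3],[-1.93,-0.05,2.3],[-1.93,-0.05,2.3],[-1.93,-0.05,2.3],[-1.93,-0.05,2.3],[-1.93,0,2.3],[-0.8,0,0.96],[-0.8,0,0.96],[0,0,0]],"angular":[[0,0,0],[0,0,0],[0,0,0],[0,0,0],[0,0,0],[0,0,0],[0,0,0],[0,0,0],[0,0,0],[0,0,0],[0,0,0]],"hand":[0.53,0.53,0.53,0.53,0.53,0.53,0.53,0.53,0.53,0.53,0.53]}'
python3 - <<'E'
from m import *
plan(-435,7,32,40); plan(-60,46,32,40)
im,_=ctrl.camera("side"); cv2.imwrite("pics/s1.png",cv2.resize(im[100:340,100:420,::-1],None,fx=2,fy=2))
E
```

```text
t: 5.1
ee_pos: [439.1, -189.5, 34.3]
ee_rot: [0.763, 0.549, 0.277, -0.2]
contact_force: [-0.4, 0.4, -1.4]
finger_gap: 45.0
grasp_force: 0.0
cab now [-472.     6.8   34.3] F [-0.4  0.4 -1.4] t 5.1 gap 45.0 q [-0.93  0.36  2.    0.59  1.28 -0.92]
world goal [ 451. -154.   32.] shift now-frame cm [ 2.68 -0.03  2.55] goal-frame [ 2.68 -0.02  2.55] turn [ 0.   0.  -0.1]
cab now [-472.     6.8   34.3] F [-0.4  0.4 -1.4] t 5.1 gap 45.0 q [-0.93  0.36  2.    0.59  1.28 -0.92]
world goal [532. 214.  32.] shift now-frame cm [31.4  -4.01 26.65] goal-frame [31.41 -3.92 26.66] turn [ 0.   0.  -0.1]
```

View pics/s1.png

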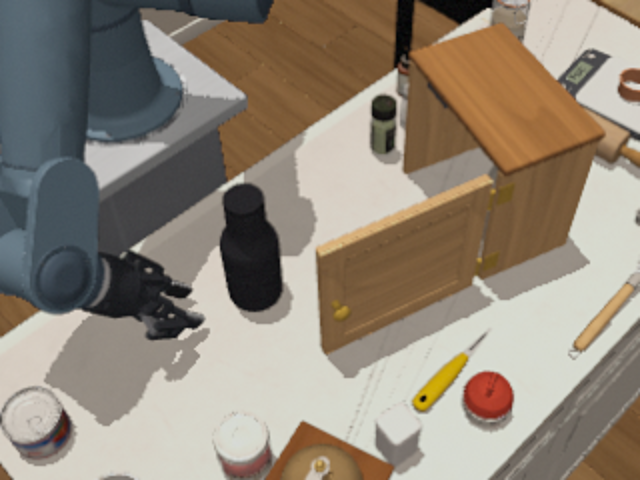

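The crop shows the gripper at (165,300), low and right behind the dark grinder at (252,255), with the path to the cabinet's left half clear.

```bash
python3 -m creep '{"delta_pos":[[1.15,0,0.98],[1.15,0,0.98],[0.77,0,0.66],[0.46,0,0.4],[0.46,0,0.4],[0.46,0,0.4],[0.46,0,0.4],[0.6,-0.05,0.5],[0.77,-0.1,0.65],[0.77,-0.1,0.65],[0.77,-0.1,0.65],[0.77,-0.1,0.65]],"angular":[[0,0,0],[0,0,0],[0,0,0],[0,0,0],[0,0,0],[0,0,0],[0,0,0],[0,0,0],[0,0,0],[0,0,0],[0,0,0],[0,0,0]],"hand":[0.53,0.53,0.53,0.53,0.53,0.53,0.53,0.53,0.53,0.53,0.53,0.53]}'
cat > where.py <<'E'
from m import *
for n in("top","side"):
    im,d,P=cloud(n); q=tocab(P); s=tocab(ctrl.state()["ee_pos"])
    hsv=cv2.cvtColor(im,cv2.COLOR_RGB2HSV)
    m=(hsv[...,2]<60)&(q[...,2]>150)&(q[...,2]<212)&(abs(q[...,0]-s[0]-55)<60)&(abs(q[...,1]-s[1])<60)
    if m.sum()>30:
        c=cv2.minEnclosingCircle(q[m&(q[...,2]>195)][:,:2].astype(np.float32)) if (m&(q[...,2]>195)).sum()>5 else None
        print(n,m.sum(),"cap",c,"fit",circ(q[m][:,:2]),"zmax",q[m][:,2].max().round())
plan(-60,46,32,40)
E
python3 where.py
```

```text
t: 6.35
ee_pos: [471.2, -80.8, 34.1]
ee_rot: [0.763, 0.549, 0.278, -0.199]
contact_force: [-0.8, -3.2, 2.9]
finger_gap: 45.3
grasp_force: 1.8
side 500 cap ((-306.392333984375, 6.342613220214844), 26.27322006225586) fit (array([-307.4,    4.1]), 19.6) zmax 210.0
cab now [-357.9   11.6   33.7] F [ 0.1 -1.5 -0.2] t 6.45 gap 45.6 q [-0.72  0.3   2.09  0.7   1.17 -0.82]
world goal [532. 214.  32.] shift now-frame cm [22.69 -3.48 19.3 ] goal-frame [22.71 -3.44 19.28] turn [-0.  -0.  -0.1]
```

```bash
python3 -m creep '{"delta_pos":[[0.5,-0.07,0.42],[0.77,-0.12,0.65],[0.92,-0.15,0.78],[0.92,-0.15,0.78],[0.92,-0.15,0.78],[0.92,-0.15,0.78],[0.92,-0.15,0.78],[0.92,-0.15,0.78],[0.92,-0.15,0.78],[0.92,-0.15,0.78],[0.77,-0.12,0.65],[0.6,-0.1,0.5]],"angular":[[0,0,0],[0,0,0],[0,0,0],[0,0,0],[0,0,0],[0,0,0],[0,0,0],[0,0,0],[0,0,0],[0,0,0],[0,0,0],[0,0,0]],"hand":[0.53,0.53,0.53,0.53,0.53,0.53,0.53,0.53,0.53,0.53,0.53,0.53]}'
python3 where.py
```

```text
t: 7.65
ee_pos: [497.5, 48.7, 33.5]
ee_rot: [0.763, 0.549, 0.278, -0.2]
contact_force: [-1.4, -2.5, 1.7]
finger_gap: 45.4
grasp_force: 1.5
top 109 cap ((-179.50099182128906, 22.670255661010742), 23.935016632080078) fit (array([-179.3,   21. ]), 15.4) zmax 209.0
side 463 cap ((-174.82716369628906, 22.931175231933594), 26.12649917602539) fit (array([-178. ,   20.2]), 19.8) zmax 208.0
cab now [-227.4   27.1   33.3] F [0.7 0.6 0.1] t 7.75 gap 45.3 q [-0.46  0.27  2.14  0.83  1.04 -0.68]
world goal [532. 214.  32.] shift now-frame cm [12.73 -1.92 10.86] goal-frame [12.74 -1.89 10.86] turn [ 0.  -0.  -0.1]
```

```bash
python3 -m creep '{"delta_pos":[[0.5,-0.1,0.42],[0.77,-0.15,0.65],[0.92,-0.2,0.78],[0.92,-0.2,0.78],[0.92,-0.2,0.78],[0.92,-0.2,0.78],[0.92,-0.2,0.78],[0.92,-0.15,0.78],[0.92,-0.15,0.78],[0.92,-0.15,0.78],[0.77,-0.12,0.65],[0.6,-0.1,0.5]],"angular":[[0,0,0],[0,0,0],[0,0,0],[0,0,0],[0,0,0],[0,0,0],[0,0,0],[0,0,0],[0,0,0],[0,0,0],[0,0,0],[0,0,0]],"hand":[0.53,0.53,0.53,0.53,0.53,0.53,0.53,0.53,0.53,0.53,0.53,0.53]}'
python3 where.py; python3 -c "
from m import *
im,_=ctrl.camera('side'); im2,_=ctrl.camera('top'); cv2.imwrite('pics/s2.png',np.hstack([cv2.resize(a[:,:,::-1],None,fx=2,fy=2) for a in (im[90:300,220:420],im2[90:300,110:310])]))"
```

```text
t: 8.95
ee_pos: [521.1, 178.9, 33.0]
ee_rot: [0.763, 0.549, 0.278, -0.2]
contact_force: [-0.6, -3.2, 2.2]
finger_gap: 45.5
grasp_force: 1.8
top 66 cap ((-64.72053527832031, 40.83845138549805), 15.446146011352539) fit (array([-63.3,  40.3]), 10.6) zmax 209.0
side 242 cap ((-58.865875244140625, 39.77806091308594), 20.279117584228516) fit (array([-45.2,  42.7]), 24.0) zmax 210.0
cab now [-96.4  45.8  32.8] F [-0.  -0.1  0.7] t 9.05 gap 45.6 q [-0.16  0.3   2.1   0.96  0.89 -0.53]
world goal [532. 214.  32.] shift now-frame cm [ 2.74 -0.03  2.41] goal-frame [ 2.74 -0.02  2.4 ] turn [ 0.  -0.  -0.1]
```

View pics/s2.png

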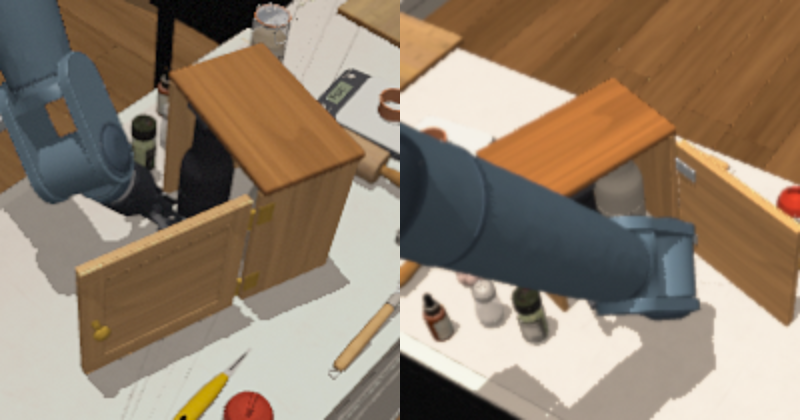

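The left half (side) shows the dark grinder entering the cabinet at (205,165), upright. The right half (top) shows the forearm clear of the roof and of the spice jar at (530,310).

```bash
python3 -m creep '{"delta_pos":[[0.46,-0.05,0.39],[0.6,-0.05,0.5],[0.6,-0.05,0.5],[0.6,0,0.5],[0.46,0,0.39],[0.3,0,0.25],[0,0,0],[-0.4,0,-0.33],[-0.8,0,-0.65],[-1.5,0,-1.3],[-2.3,0,-1.9],[-2.3,0,-1.9]],"angular":[[0,0,0],[0,0,0],[0,0,0],[0,0,0],[0,0,0],[0,0,0],[0,0,0],[0,0,0],[0,0,0],[0,0,0],[0,0,0],[0,0,0]],"hand":[0.53,0.53,0.53,0.53,0.53,0.53,0.53,0.53,0.53,0.53,0.53,0.53]}'
python3 -m creep '{"delta_pos":[[-2.3,0,-1.9],[-2.3,0,-1.9],[-2.3,0,-1.9],[-2.3,0,-1.9],[-2.3,0,-1.9],[-2.3,0,-1.9],[-2.3,0,-1.9],[0.6,0,-3.5],[1.9,0,-2.3],[1.9,0,-2.3],[1.9,0,-2.3],[1.9,0,-2.3]],"angular":[[0,0,0],[0,0,0],[0,0,0],[0,0,0],[0,0,0],[0,0,0],[0,0,0],[0,0,0],[0,0,0],[0,0,0],[0,0,0],[0,0,0]],"hand":[0.53,0.53,0.53,0.53,0.53,0.53,0.53,0,0,0,0,0]}'
python3 - <<'E'
from m import *
a=[]
for n in("top","side"):
    im,d,P=cloud(n); q=tocab(P); v=cv2.cvtColor(im,cv2.COLOR_RGB2HSV)
    m=(v[...,2]<60)&(q[...,2]>20)&(q[...,2]<212)&(abs(q[...,0])<70)&(abs(q[...,1]-45)<60)
    for lo,hi in((20,125),(150,212)):
        k=m&(q[...,2]>lo)&(q[...,2]<hi); print(n,lo,k.sum(),circ(q[k][:,:2]) if k.sum()>10 else 0, q[k].min(0).round(),q[k].max(0).round())
    k=(v[...,1]>70)&(q[...,2]>60)&(q[...,2]<215)&(q[...,0]>-360)&(q[...,0]<-100)&(q[...,1]<-90)&(q[...,1]>-230)
    print(n,"door",k.sum(),np.polyfit(q[k][:,0],q[k][:,1],1),q[k].min(0),q[k].max(0))
    a.append(cv2.resize(im[90:300,(110 if n=="top" else 220):][:,:200,::-1],None,fx=2,fy=2))
cv2.imwrite("pics/s3.png",np.hstack(a)); plan(-340,-230,300,40)
E
```

```text
t: 10.35
ee_pos: [501.1, 124.4, 32.7]
ee_rot: [0.763, 0.549, 0.278, -0.2]
contact_force: [0.0, -0.5, -0.1]
finger_gap: 45.5
grasp_force: 0.0
t: 11.55
ee_pos: [428.5, -90.4, 182.1]
ee_rot: [0.763, 0.548, 0.278, -0.2]
contact_force: [-0.8, -0.1, -0.6]
finger_gap: 0.0
grasp_force: 0.0
top 20 116 (array([-13.9,  45. ]), 33.3) [-50.  12.  64.] [-17.  82. 125.]
top 150 75 (array([-9.6, 47. ]), 24.2) [-36.  25. 150.] [-12.  73. 173.]
top door 1777 [ 5.46226277e-02 -1.00608666e+02] [-330.0403581  -154.98393336   60.30986152] [-100.2545716  -104.54566232  214.97108495]
side 20 428 (array([-8.4, 44.2]), 37.3) [-48.   4.  21.] [ 15.  70. 124.]
side 150 18 (array([-13. ,  44.9]), 19.5) [-33.  29. 150.] [-27.  58. 160.]
side door 2703 [ 5.12925584e-02 -1.14607148e+02] [-327.31532088 -157.50668483   60.09035084] [-100.00679801 -118.55500013  214.98308284]
cab now [-382.3   45.7  184.6] F [ 1.1 -0.6 -0.5] t 11.65 gap -0.0 q [-0.81 -0.09  2.15  0.61  1.47 -0.67]
world goal [ 705. -139.  300.] shift now-frame cm [10.58 27.64 -5.92] goal-frame [10.65 27.57 -6.12] turn [0.5 0.2 0.1]
```

View pics/s3.png

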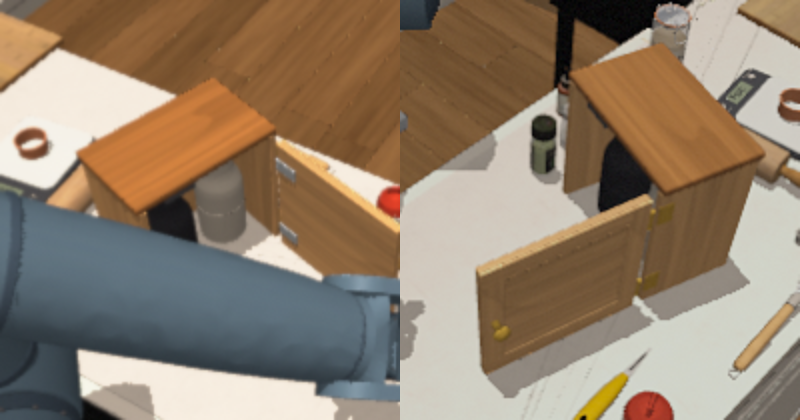

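Both views show the dark grinder upright inside beside the grey one: top (170,220) and side (622,180). The door is still open and the spice jar stands untouched at (543,145).

```bash
python3 -m creep '{"delta_pos":[[1.85,0,-2.2],[1.85,0,-2.2],[1.85,0,-2.2],[1.85,0,-2.2],[1,3.6,0.85],[1,3.6,0.85],[1,3.6,0.85],[1,3.6,0.85],[1,3.6,0.85],[1,3.6,0.85],[1,3.6,0.85],[0,0,0]],"angular":[[0,0,0],[0,0,0],[0,0,0],[0,0,0],[0,0,0],[0,0,0],[0,0,0],[0,0,0],[0,0,0],[0,0,0],[0,0,0],[0,0,0]],"hand":[0,0,0,0,0,0,0,0,0,0,0,0]}'
python3 -c "
from m import *
plan(-290,-200,213,40)
T=np.array([[np.cos(np.radians(40)),0,np.sin(np.radians(40))],[0,-1,0]])
p=None
for q in np.arange(1.65,-0.01,-0.1375):
    d=19;r=190;n=np.array([-88-r*np.sin(q)-d*np.cos(q),-120+r*np.cos(q)-d*np.sin(q)])
    print(round(q,2),n.round(1),((n-p)@T/10).round(2) if p is not None else ''); p=n
"
```

```text
t: 12.85
ee_pos: [699.3, -83.3, 292.2]
ee_rot: [0.763, 0.548, 0.277, -0.201]
contact_force: [-1.0, 0.2, -1.1]
finger_gap: -0.5
grasp_force: 0.0
cab now [-289.1 -206.6  292.2] F [-1.   0.2 -1.1] t 12.85 gap -0.5 q [-0.5   0.35  1.46  0.69  1.51 -0.28]
world goal [693. -82. 213.] shift now-frame cm [-5.17 -0.64  6.01] goal-frame [-5.16 -0.66  6.01] turn [-0.  -0.  -0.2]
1.65 [-275.9 -154. ] 
1.51 [-278.8 -127.9] [-0.22 -2.61 -0.19]
1.38 [-278.1 -101.7] [ 0.06 -2.62  0.05]
1.24 [-273.8  -75.8] [ 0.33 -2.59  0.28]
1.1 [-265.9  -50.7] [ 0.6 -2.5  0.5]
0.96 [-254.8  -27. ] [ 0.86 -2.37  0.72]
0.83 [-240.5   -5. ] [ 1.1  -2.2   0.92]
0.69 [-223.3   14.8] [ 1.32 -1.98  1.11]
0.55 [-203.5   32. ] [ 1.51 -1.73  1.27]
0.41 [-181.6   46.4] [ 1.68 -1.44  1.41]
0.28 [-157.9   57.7] [ 1.82 -1.13  1.52]
0.14 [-132.9   65.6] [ 1.92 -0.79  1.61]
0.0 [-107.   70.] [ 1.98 -0.44  1.66]
```

```bash
python3 -m creep '{"delta_pos":[[-1.75,0,2.05],[-1.75,0,2.05],[-1.75,0,2.05],[0.3,-1.5,0.25],[0.3,-1.5,0.25],[0.2,-1.5,0.2],[-0.1,-1.3,-0.1],[-0.1,-1.3,-0.1],[0,-1.3,0],[0,-1.3,0],[0.15,-1.3,0.14],[0.15,-1.3,0.14]],"angular":[[0,0,0],[0,0,0],[0,0,0],[0,0,0],[0,0,0],[0,0,0],[0,0,0],[0,0,0],[0,0,0],[0,0,0],[0,0,0],[0,0,0]],"hand":[0,0,0,0,0,0,0,0,0,0,0,0]}'
python3 - <<'E'
from m import *
a=[]
for n in("top","side"):
    im,_=ctrl.camera(n); a.append(cv2.resize(im[90:300,(140 if n=="top" else 200):][:,:200,::-1],None,fx=2,fy=2))
cv2.imwrite("pics/s4.png",np.hstack(a)); plan(-274,-76,213,40)
E
```

```text
t: 14.05
ee_pos: [582.9, -33.5, 213.4]
ee_rot: [0.763, 0.548, 0.278, -0.2]
contact_force: [0.5, -1.1, -0.2]
finger_gap: -0.3
grasp_force: 0.0
cab now [-278.2  -79.8  213.2] F [-0.4  0.2 -0.2] t 14.15 gap 0.2 q [-0.52  0.15  1.85  0.7   1.37 -0.42]
world goal [580. -28. 213.] shift now-frame cm [ 0.31 -0.38  0.28] goal-frame [ 0.31 -0.38  0.28] turn [ 0.  -0.  -0.2]
```

View pics/s4.png

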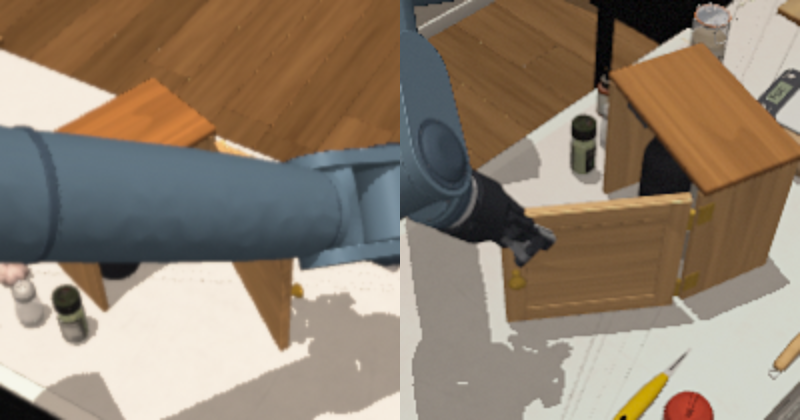

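The side half shows the closed fingers at (535,245) pushing the door's outer face, with the door already swung partly in. The top half shows nothing else disturbed, spice jar at (68,310).

```bash
python3 -m creep '{"delta_pos":[[0.3,-1.5,0.26],[0.4,-1.3,0.34],[0.4,-1.2,0.34],[0.45,-1.2,0.38],[0.5,-1.1,0.42],[0.55,-1.1,0.46],[0.62,-1.0,0.52],[0.66,-1.0,0.56],[0.72,-0.9,0.6],[0.76,-0.9,0.64],[0.82,-0.75,0.69],[0.85,-0.7,0.72]],"angular":[[0,0,0],[0,0,0],[0,0,0],[0,0,0],[0,0,0],[0,0,0],[0,0,0],[0,0,0],[0,0,0],[0,0,0],[0,0,0],[0,0,0]],"hand":[0,0,0,0,0,0,0,0,0,0,0,0]}'
python3 -m creep '{"delta_pos":[[0.89,-0.6,0.75],[0.91,-0.55,0.77],[0.95,-0.4,0.8],[0.96,-0.4,0.81],[0.6,-0.15,0.5],[0.46,-0.1,0.39]],"angular":[[0,0,0],[0,0,0],[0,0,0],[0,0,0],[0,0,0],[0,0,0]],"hand":[0,0,0,0,0,0]}'
cat > door.py <<'E'
from m import *
a=[]
for n in("top","side"):
    im,d,P=cloud(n); q=tocab(P); v=cv2.cvtColor(im,cv2.COLOR_RGB2HSV)
    k=(v[...,1]>70)&(q[...,2]>30)&(q[...,2]<215)&(q[...,0]>-220)&(q[...,0]<-75)&(q[...,1]<115)&(q[...,1]>-115)
    if k.sum()>50: f=np.polyfit(q[k][:,1],q[k][:,0],1); print(n,"door",k.sum(),"q",-np.arctan(f[0]),"x at hinge",np.polyval(f,-120))
    a.append(cv2.resize(im[90:300,(140 if n=="top" else 200):][:,:200,::-1],None,fx=2,fy=2))
cv2.imwrite("pics/s5.png",np.hstack(a)); plan(-107,70,213,40)
E
python3 door.py
```

```text
t: 15.35
ee_pos: [493.4, 95.3, 214.1]
ee_rot: [0.763, 0.549, 0.278, -0.2]
contact_force: [0.0, -0.1, -0.3]
finger_gap: 0.3
grasp_force: 0.2
t: 15.95
ee_pos: [492.8, 161.3, 213.9]
ee_rot: [0.763, 0.549, 0.278, -0.2]
contact_force: [0.5, -0.8, 0.2]
finger_gap: -0.0
grasp_force: 0.2
top door 451 q 0.1071817504200032 x at hinge -84.81501093583805
side door 2221 q 0.07756894329738669 x at hinge -86.6073229452802
cab now [-122.4   66.6  213.9] F [ 0.1 -0.5 -0.6] t 16.05 gap -0.3 q [-0.22 -0.14  2.14  0.76  1.18 -0.21]
world goal [494. 177. 213.] shift now-frame cm [ 1.12 -0.35  1.06] goal-frame [ 1.12 -0.34  1.06] turn [ 0.1 -0.  -0.1]
```

View pics/s5.png

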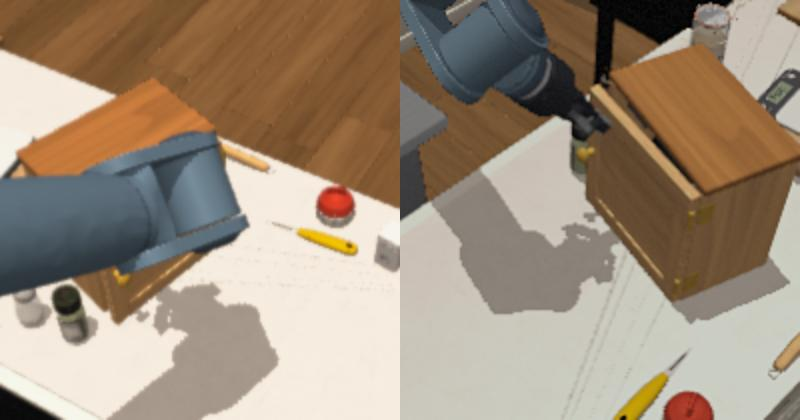

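The door is nearly shut: the side half shows the fingers at (590,120) on its outer face with a narrow gap left under the roof edge. I'll push on until the force rises.

```bash
python3 -m creep '{"delta_pos":[[0.46,0,0.39],[0.46,0,0.39],[0.3,0,0.26],[0,0,0]],"angular":[[0,0,0],[0,0,0],[0,0,0],[0,0,0]],"hand":[0,0,0,0]}'
python3 -m creep '{"delta_pos":[[0.23,0,0.19],[0.23,0,0.19],[0,0,0]],"angular":[[0,0,0],[0,0,0],[0,0,0]],"hand":[0,0,0]}'; python3 door.py
```

```text
t: 16.45
ee_pos: [498.0, 175.6, 213.8]
ee_rot: [0.763, 0.549, 0.277, -0.199]
contact_force: [0.4, -1.1, 0.5]
finger_gap: 0.2
grasp_force: 0.8
t: 16.75
ee_pos: [498.8, 176.5, 213.7]
ee_rot: [0.763, 0.552, 0.273, -0.196]
contact_force: [-28.3, -43.9, 20.3]
finger_gap: -0.1
grasp_force: 25.2
top door 672 q 0.02812342666718172 x at hinge -85.64047137833208
side door 2022 q 0.007579112802386373 x at hinge -86.42829146522371
cab now [-105.8   65.7  213.7] F [-29.5 -43.   21.2] t 16.85 gap 0.1 q [-0.17 -0.13  2.12  0.75  1.16 -0.17]
world goal [494. 177. 213.] shift now-frame cm [-0.13 -0.43 -0.02] goal-frame [-0.13 -0.43 -0.02] turn [0.  0.7 0.1]
```

Force rose to 50 N, so the door is hard against its stop. Backing away along the outward normal.

```bash
python3 -m creep '{"delta_pos":[[-0.3,0,-0.26],[-0.46,0,-0.39],[-1.2,0,-1],[-2.3,0,-1.9],[-2.3,0,-1.9],[-2.3,0,-1.9],[-2.3,0,-1.9],[0,0,-2],[0,0,0],[0,0,0]],"angular":[[0,0,0],[0,0,0],[0,0,0],[0,0,0],[0,0,0],[0,0,0],[0,0,0],[0,0,0],[0,0,0],[0,0,0]],"hand":[0,0,0,0,0,0,0,0,0,0]}'; python3 door.py
```

```text
t: 17.85
ee_pos: [449.8, 31.8, 228.3]
ee_rot: [0.763, 0.549, 0.278, -0.199]
contact_force: [-0.5, 0.6, -0.1]
finger_gap: -0.4
grasp_force: 0.0
top door 860 q -0.006394529669257575 x at hinge -89.34116516984523
side door 2126 q 0.006603491181069326 x at hinge -86.53230502142405
cab now [-258.1   67.2  227.7] F [-0.2  1.1  0. ] t 17.95 gap 0.1 q [-0.54 -0.25  2.2   0.69  1.42 -0.41]
world goal [494. 177. 213.] shift now-frame cm [10.62 -0.31 10.84] goal-frame [10.63 -0.28 10.84] turn [ 0.  -0.  -0.1]
```

View pics/s5.png

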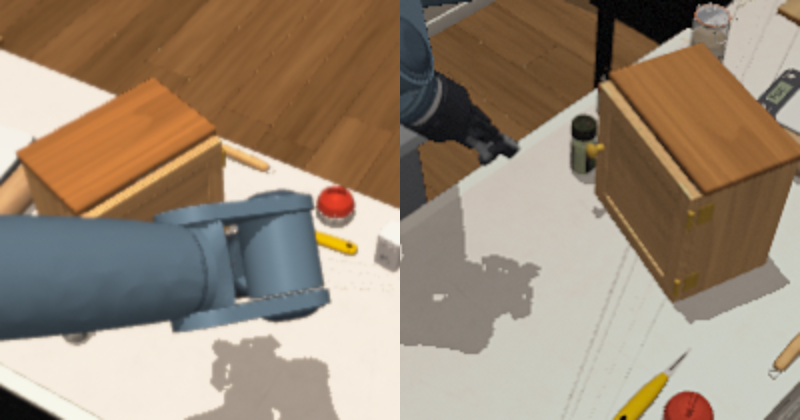

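The side half shows the door flush and shut at (650,200), the spice jar standing at (583,145), and the robot clear of everything at (490,140).

```bash
python3 -c "
from bench import ctrl
print(ctrl.hand_in())"
```

```text
the job is handed in; nothing more can be done
None
```

The dark grinder stands upright in the free left half of the cabinet and the door is fully shut (about 0.01 rad in the last images); I handed the job in at about 18 s, and no verdict came back.

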